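# Set the light and hold the exposure shutter open at its mark

### The job

Make a test exposure: first, with the shutter still shut, slide the blue fader of the dimmer box to its yellow mark. Then pull the red handle of the exposure box's spring-return shutter out until the handle lines up with the yellow mark on the rail, and finish while still holding it there (let go and the spring shuts it). Leave everything else (the grey bottle, the loose paint tube at the front, the eraser, the tape roll) where it is.

Things in the scene. Friction and masses are not known exactly. Their poses are not given: they have to be found in the camera images.
- dimmer_box: fixed black box with an aluminium top plate, 100 (x) x 180 (y) x 40 mm high; origin at the centre of its underside. The fader's slot runs along the box's own y, through the centre of the top. Stands left or right of the exposure box, turned up to 0.25 rad.
- fader: blue fader cap, white line on top, 26 (x) x 14 (y) x 26 mm high, on a stem. Slides only along the dimmer box's y, from y = -50 to +50 mm of its centre; 1.5 N friction, stays where left; starts on the mark's -y side. Origin in the middle of the cap, at the height of the box's top (40 mm); the cap spans 5 to 31 mm above it. Axes as the dimmer box's.
- dimmer_mark: yellow bar 20 (x) x 6 (y) x 3 mm lying on the dimmer box's top on the robot's side of the slot (its centre 30 mm from the slot); fixed. Origin under its centre; axes as the dimmer box's. The fader is set when the cap's middle has the same y (dimmer box's y) as the bar's.
- exposure_box: fixed grey box with a black top and two aluminium rails, 200 (x) x 160 (y) x 50 mm high, rails 8 mm more; origin at the centre of its underside; its own -x points towards the robot, turned up to 0.25 rad.
- shutter: steel plate with a red upright handle fin 12 (x) x 44 (y) mm; slides only along the exposure box's -x, 0 to 85 mm, against a spring (3.6 N shut plus 90 N/m). Origin in the fin's middle at the height of the box's top (50 mm); fin to grasp: 10 to 55 mm above it. Shut, it is at +15 mm in the box's x. A black line on the plate's +y side continues the fin's middle. Axes as the box's.
- shutter_mark: yellow bar 6 (x) x 19 (y) x 3 mm lying on the +y rail of the exposure box, 67 mm from its middle line; fixed. Origin under its centre; axes as the exposure box's. The shutter is at the mark when the fin's middle has the same x (exposure box's x) as the bar's, 45 to 70 mm from shut.
- grey_bottle: grey paint bottle with blue cap, 67 mm wide, 184 mm high, standing at the back beside the red tool pot; origin under its centre; leave alone.
- tube: small paint tube with a red band, 29 x 107 x 20 mm, lying at the front edge between the boxes; origin under its centre; leave alone.
- rubber: blue and white eraser, 23 x 45 x 13 mm, lying between the boxes; origin under its centre; leave alone.
- tape: blue tape roll, 80 mm across, 19 mm high, lying at the front left; origin under its centre; leave alone.

How it is judged:
By the outcome, as a careful person would: the job done as asked, in the order asked, and still so for the second after the job is handed in, while the arm keeps its last pose, push and grip.
It also fails if it takes over 56 s, if anything falls off the work surface, if the arm or the gripper's body presses on something with over 40 N, if the wrist force passes 120 N, or if a joint passes its speed limit or range.

### The arm

A 6-joint arm with a two-finger parallel gripper is mounted at the origin on a cart in front of the work surface, level with it; the furniture and walls round the work are solid. World frame = base frame: x ahead of the robot, y to its left, z up, the work surface at z = 0. Lengths are in m, angles in rad, forces in N, time in s.
With the tool pointing down it reaches from about 0.425 to 0.95 m from the base axis. Payload 3.5 kg.
Tool frame: the origin (TCP) lies at the very end of the fingers, on their centre line; the grasp point (between the pads) lies 19 mm behind it; z points along the fingers, y is the line along which they close (so a half turn about z gives the same grasp; the last joint's range is limited). The gripper opens to 85 mm and grips with 20 to 120 N. Pads are 22 mm wide; open, the fingers measure 114 mm over their backs; the gripper's body (76 mm by 85 mm) begins 54 mm behind the grasp point. The pads swing forward as they close: fully open they stand 13 mm farther back than shut.
Start: joints at [-1.287, 0.286, 1.577, -0, 1.279, -0.15], TCP at [0.284, -0.612, 0.231] pointing down, gripper open.
Joint ranges: [-2.77, 2.77], [-0.9, 2.22], [0.21, 2.48], [-1.53, 4.67], [0.24, 2.81], [-2.84, 2.84]. Speed limits (rad/s): [2.79, 2.79, 3.14, 3.14, 3.14, 3.14].

### API

Orientations are given as a unit quaternion [x, y, z, w].
In Python, from plant import ctrl, cams gives the robot as it stands (ctrl), with the cameras (cams).
- The arm moves only by the tool hand_motion, called after "Call:" as name([rows], argument=value, ...), one row to a line, values as JSON. Schema: {"type":"object","properties":{"rows":{"type":"array","items":{"type":"array","items":{"type":"number"},"minItems":7,"maxItems":7},"minItems":1,"maxItems":10},"clamp_n":{"type":"number"},"only":{"type":"string"},"quiet":{"type":"boolean"},"lines":{"type":"string"}},"required":["rows"],"additionalProperties":false}. rows is a list of rows, 1 to 10 of them, each of 7 numbers: dx, dy, dz in fractions of the full range, 1 being 60 cm, then a rotation vector rx, ry, rz in fractions of the full range, 1 being 2 pi rad, then the opening from 0.0 (shut) to 1.0 (fully open); each row is the pose to reach, as a shift and turn from the pose commanded when the call began, along the tool's axes at that moment; what a row does not reach only later rows make up. A row lasts 1/8 s, in which the tool goes at most 0.0625 m and 0.188 rad, less where a joint would pass 70% of its speed; a pose out of reach is approached as far as the arm can. The fingers move at their own pace and stop on an object; clamp_n is the grip in N (left out, the last holds). Time passes only in rows, so rows that do not move let the fingers close. The tool returns the time, the measured TCP pose, the force, the opening and the grip force at its end. only (a regular expression) keeps the lines of the reply that match it, lines (a string "A,B") keeps lines A to B, and quiet returns only ok. Input that does not fit is refused with a message, and nothing moves.
- ctrl.get_state(): the state, without advancing time (a new reading comes with each control period).
- cams.read_camera(name): name is "scene" or "side" or "wrist"; returns a dict with "pixels" (480x640x3 uint8, red, green, blue), "camera_matrix" (3x3 intrinsics, pixels), "xyz" and "orientation" of the camera in the world. Camera axes: x right, y down, z forward; pixel columns grow to the right and rows downward; lengths in m; the calibration is good to about 2 mm. The wrist camera is an equidistant fisheye: a pixel r from the principal point sees the ray r / f radians off the axis. A picture is of the moment at which its call begins. There is no depth.
- ctrl.sign_off(): hands the job in; it is judged then, once.
The state is a dict: "time": time; "qpos": joint angles; "dq": joint speeds; "joint_efforts": joint torques, N m; "eef_pos": TCP position; "tcp_rot": TCP orientation; "contact_force": force on the tool from outside, world axes, zero at the start; "wrist_torque": the same for the moment, N m; "opening": opening from 0.0 (shut) to 1.0 (fully open); "finger_force": force on a finger pad.
Only numpy, scipy, OpenCV 4.12 (cv2) and the standard library are available. Lean on these libraries where they do the work, as an engineer would, in place of code of your own. Each camera call takes 0.05 s, during which the arm holds its last target. There are 200 camera calls.

## Working session

There is one attempt and no reset: what is moved stays moved. The work goes in short steps, Python scripts to look and compute and a tool call to move; the robot and the scene stay as the last step left them, time stands still between calls to the robot, and variables do not carry over. Pictures are saved under pics/ and viewed, at most 10 in all, crops included, and the job is handed in when it is done.

```bash
ls; mkdir -p pics; python3 - <<'E'
from plant import ctrl, cams
import cv2,pickle
d={}
for n in("scene","side"):
    c=cams.read_camera(n);d[n]=c;cv2.imwrite(f"pics/{n}0.png",c["pixels"][:,:,::-1]);print(n,c["xyz"],c["orientation"],c["camera_matrix"])
pickle.dump(d,open("c0.pkl","wb"));s=ctrl.get_state();print(s)
E
```

```text
pics
plant.py
scene [-0.3955738  -0.50627836  0.92377743] [ 0.77144856 -0.46993382  0.21435103 -0.37159515] [[499.91717247   0.         315.62485022]
 [  0.         499.91717247 235.6889999 ]
 [  0.           0.           1.        ]]
side [ 0.50230619 -0.89509445  1.13480472] [ 0.93929948 -0.03311319  0.0036945  -0.34147672] [[561.23177357   0.         316.39496733]
 [  0.         561.23177357 236.98632104]
 [  0.           0.           1.        ]]
{'time': 0.1, 'qpos': array([-1.28697304e+00,  2.87092429e-01,  1.57802548e+00, -1.52938994e-05,
        1.27861016e+00, -1.50043369e-01]), 'dq': array([ 0.00112257, -0.00051864, -0.00234875, -0.00114189,  0.00017893,
        0.00027688]), 'joint_efforts': array([ 3.27455555e-04, -4.07296014e+01, -2.93698990e+01, -1.67376170e-04,
        3.43077343e-03, -1.32251552e-05]), 'eef_pos': array([ 0.28358678, -0.61188394,  0.23007804]), 'tcp_rot': array([ 9.76561065e-01,  2.15237882e-01, -7.86696862e-05, -1.06482902e-03]), 'contact_force': array([-0.11372516,  0.91989692,  0.08849016]), 'wrist_torque': array([-0.01880986,  0.04189399,  0.03003237]), 'finger_force': 0.0, 'opening': 0.9990606281849476}
```

View pics/scene0.png

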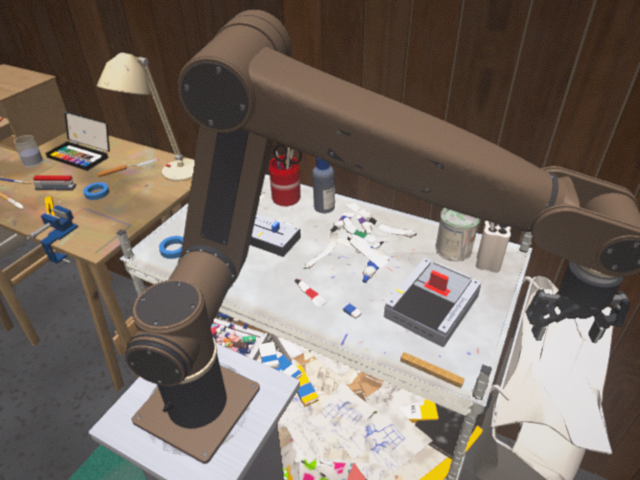

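View pics/side0.png

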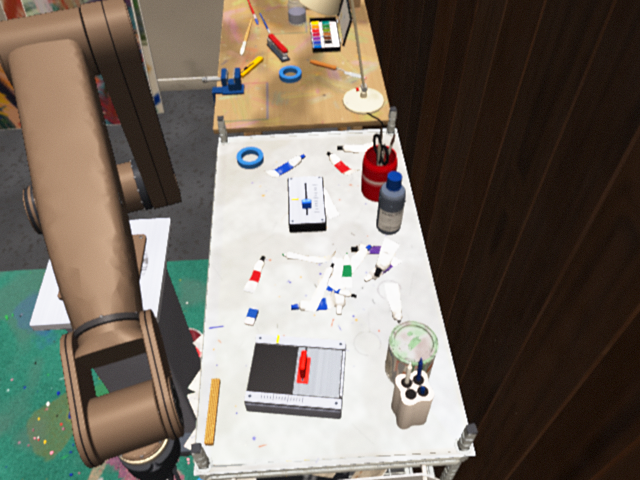

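The side view shows the dimmer box (fader about (307,203)) and the exposure box (fin about (303,366)). In the scene view the arm partly hides the dimmer box. Next I enlarge both boxes.

```bash
cat > h.py <<'E'
import numpy as np,cv2,pickle
from scipy.spatial.transform import Rotation as R
def ray(c,px,fish=False):
    K=c["camera_matrix"];a=(px[0]-K[0,2])/K[0,0];b=(px[1]-K[1,2])/K[1,1]
    if fish:
        t=np.hypot(a,b);d=np.array([a,b,0])*np.sin(t)/max(t,1e-9)+[0,0,np.cos(t)]
    else: d=np.array([a,b,1.]);d/=np.linalg.norm(d)
    return np.array(c["xyz"]),R.from_quat(c["orientation"]).apply(d)
def onz(c,px,z,fish=False):
    o,d=ray(c,px,fish);return o+d*(z-o[2])/d[2]
def tri(*rs):
    A=sum(np.eye(3)-np.outer(d,d) for o,d in rs);b=sum((np.eye(3)-np.outer(d,d))@o for o,d in rs)
    p=np.linalg.solve(A,b);return p,[np.linalg.norm((np.eye(3)-np.outer(d,d))@(p-o)) for o,d in rs]
def blobs(px,lo,hi,box=None,amin=6):
    m=cv2.inRange(cv2.cvtColor(px,cv2.COLOR_RGB2HSV),np.array(lo),np.array(hi))
    if box: 
        k=np.zeros_like(m);x0,y0,x1,y1=box;k[y0:y1,x0:x1]=255;m&=k
    n,l,s,c=cv2.connectedComponentsWithStats(m)
    return [(c[i].round(1).tolist(),s[i].tolist()) for i in range(1,n) if s[i,4]>=amin],m
Y=((18,110,110),(35,255,255));RD=((0,150,90),(6,255,255));BL=((98,120,60),(118,255,255))
E
python3 - <<'E'
from h import *
d=pickle.load(open("c0.pkl","rb"))
c=d["side"];p=c["pixels"]
for n,b in(("dim",(280,165,335,240)),("exp",(235,325,360,425))):
    for k,v in(("Y",Y),("R",RD),("B",BL)): print(n,k,blobs(p,*v,box=b)[0])
a=cv2.resize(p[165:240,270:345],(525,525),interpolation=cv2.INTER_CUBIC)
b=cv2.resize(p[325:425,240:355],None,fx=2.3,fy=2.3*2.28,interpolation=cv2.INTER_CUBIC)[:525]
b=cv2.resize(p[328:422,240:355],(265,216),interpolation=cv2.INTER_CUBIC)
b=np.vstack([b,np.zeros((309,265,3),np.uint8)])
s=d["scene"]["pixels"][255:350,375:490];b[230:230+219]=cv2.resize(s,(265,219),interpolation=cv2.INTER_CUBIC)
cv2.imwrite("pics/z1.png",np.hstack([a,b])[:,:,::-1])
print(blobs(d["scene"]["pixels"],*Y,box=(375,255,490,350))[0],blobs(d["scene"]["pixels"],*RD,box=(375,255,490,350))[0])
print(onz(c,(307,203),.07),onz(c,(303,366),.1))
E
```

```text
dim Y [([294.5, 199.0], [292, 199, 6, 1, 6])]
dim R []
dim B [([284.8, 168.3], [280, 165, 13, 10, 77]), ([306.3, 203.7], [302, 199, 9, 10, 64])]
exp Y [([277.5, 338.5], [277, 335, 2, 8, 14])]
exp R [([303.2, 367.9], [297, 350, 13, 33, 293])]
exp B []
[([399.3, 290.8], [397, 289, 6, 4, 11])] [([438.0, 283.1], [425, 271, 25, 25, 289])]
[0.5264032  0.11264177 0.07      ] [ 0.49327214 -0.3662756   0.1       ]
```

View pics/z1.png

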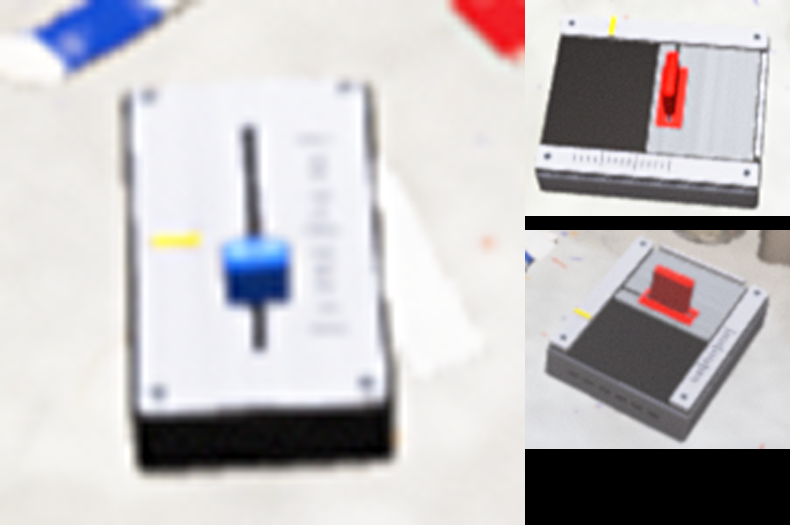

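Crop: the yellow dimmer bar is at about crop (176,240), the fader at (256,270), and the slot runs (248,128) to (260,350). The exposure box shows the yellow mark on its +y rail, with the fin upright and shut.

```bash
python3 - <<'E'
from h import *
d=pickle.load(open("c0.pkl","rb"));c=d["side"];s=d["scene"]
f=lambda u,v:(270+u/7-.43,165+v/7-.43)
P=[onz(c,f(*q),.04) for q in((148,95),(345,85),(157,392),(366,383),(248,128),(260,350),(176,240))]
print(np.round(P,4))
for a,b in((2,0),(3,1),(5,4)): v=P[a]-P[b];v=-v if v[1]<0 else v;print("yaw",np.arctan2(-v[0],v[1]))
g=lambda u,v:(240+u*115/265-.3,328+v*94/216-.3)
Q=[onz(c,g(u-525,v),.058) for u,v in((571,22),(757,37),(547,156),(746,173))];print(np.round(Q,4))
for a,b in((1,0),(3,2)): v=Q[a]-Q[b];print("yaw",np.arctan2(v[1],v[0]))
print("mark",onz(c,(277.5,338.5),.061),tri(ray(c,(277.5,338.5)),ray(s,(399.3,290.8))))
print("fin",tri(ray(c,(303.2,367.9)),ray(s,(438,283.1))))
E
```

```text
[[0.4869 0.2399 0.04  ]
 [0.5656 0.2392 0.04  ]
 [0.4846 0.0812 0.04  ]
 [0.5626 0.0796 0.04  ]
 [0.5257 0.218  0.04  ]
 [0.5241 0.0993 0.04  ]
 [0.4948 0.159  0.04  ]]
yaw -0.014240539453749913
yaw -0.018481158992752156
yaw -0.01370125109646705
[[ 0.402  -0.2695  0.058 ]
 [ 0.5759 -0.2984  0.058 ]
 [ 0.3809 -0.4024  0.058 ]
 [ 0.5541 -0.4306  0.058 ]]
yaw -0.16444867544709849
yaw -0.16104546616954984
mark [ 0.44094186 -0.27712614  0.061     ] (array([ 0.44079802, -0.27476134,  0.05741252]), [np.float64(0.00026908524167049966), np.float64(0.00026908524167037795)])
fin (array([ 0.49368685, -0.35328474,  0.06994011]), [np.float64(0.00181275368905415), np.float64(0.0018127536890539962)])
```

The rows are not in the units I measure in: shifts go in shares of 60 cm and turns go in shares of 2 pi rad. I convert before sending: -0.57 m / 0.6 = -0.95, 0.53 m / 0.6 = 0.8833, 0.45 rad / 6.2832 = 0.0716.

Call:
hand_motion([
  [0.4167, -0.4667, 0, 0, 0, 0.0318, 1],
  [0.4167, -0.4667, 0, 0, 0, 0.0318, 1],
  [0.4167, -0.4667, 0, 0, 0, 0.0318, 1],
  [0.4167, -0.4667, 0, 0, 0, 0.0318, 1],
  [0.4167, -0.4667, 0, 0, 0, 0.0318, 1],
  [0.4167, -0.4667, 0, 0, 0, 0.0318, 1],
  [0.8833, -0.95, 0, 0, 0, 0.0716, 1],
  [0.8833, -0.95, 0, 0, 0, 0.0716, 1],
  [0.8833, -0.95, 0, 0, 0, 0.0716, 1],
  [0.8833, -0.95, 0, 0, 0, 0.0716, 1],
], clamp_n=40)

```text
time: 1.35
eef_pos: [0.4724, -0.023, 0.2312]
tcp_rot: [1.0, -0.008, 0.0, 0.0]
contact_force: [1.3, -0.6, -0.8]
opening: 1.002
finger_force: 0.0
```

Converted, -0.13 m / 0.6 = -0.2167, 0.05 m / 0.6 = 0.0833.

Call:
hand_motion([
  [0.0833, -0.2167, 0, 0, 0, 0, 1],
  [0.0833, -0.2167, 0, 0, 0, 0, 1],
  [0.0833, -0.2167, 0, 0, 0, 0, 1],
  [0.0833, -0.2167, 0, 0, 0, 0, 1],
])

```text
time: 1.85
eef_pos: [0.5241, 0.1045, 0.2307]
tcp_rot: [1.0, -0.007, -0.001, 0.0]
contact_force: [0.6, -0.1, -0.9]
opening: 1.001
finger_force: 0.0
```

```bash
python3 - <<'E'
from h import *
from plant import ctrl, cams
d={}
for n in("wrist","scene","side"):
    c=cams.read_camera(n);d[n]=c;cv2.imwrite(f"pics/{n}1.png",c["pixels"][:,:,::-1])
pickle.dump(d,open("c1.pkl","wb"));w=d["wrist"];print(w["xyz"],w["orientation"],w["camera_matrix"],ctrl.get_state()["eef_pos"])
for k,v in(("Y",Y),("B",BL)): print(k,blobs(w["pixels"],*v)[0])
E
```

```text
[0.60250648 0.10379252 0.37418686] [-0.69351233  0.70308752  0.11190919 -0.11038528] [[371.64829954   0.         324.49888559]
 [  0.         371.64829954 235.9429573 ]
 [  0.           0.           1.        ]] [0.52403074 0.10270951 0.23107562]
Y [([266.6, 238.3], [264, 229, 7, 20, 118]), ([632.5, 278.9], [628, 277, 10, 5, 39]), ([631.0, 344.0], [620, 339, 20, 11, 80]), ([617.0, 347.4], [612, 342, 11, 10, 39]), ([638.3, 361.3], [637, 360, 3, 4, 6]), ([634.1, 374.9], [632, 374, 5, 3, 9]), ([627.0, 377.5], [625, 377, 5, 2, 6])]
B [([459.8, 51.9], [452, 44, 17, 17, 167]), ([559.5, 158.6], [552, 144, 15, 30, 141]), ([578.3, 181.0], [569, 178, 16, 9, 72]), ([300.6, 212.6], [292, 196, 18, 34, 442]), ([560.0, 204.2], [555, 198, 11, 11, 82]), ([97.6, 209.6], [91, 202, 14, 16, 124]), ([569.4, 208.2], [567, 206, 7, 5, 18]), ([141.0, 256.6], [120, 232, 45, 52, 932]), ([562.5, 242.2], [558, 235, 11, 16, 140]), ([116.8, 328.1], [91, 302, 53, 54, 1212]), ([543.3, 312.8], [533, 304, 21, 18, 233]), ([250.4, 395.8], [236, 393, 32, 10, 109]), ([610.3, 406.4], [608, 405, 5, 4, 7]), ([618.9, 410.9], [617, 409, 5, 5, 14]), ([630.1, 424.1], [627, 422, 6, 6, 18]), ([606.8, 429.5], [605, 426, 6, 8, 12]), ([617.1, 441.7], [614, 440, 7, 5, 15]), ([622.2, 447.0], [617, 442, 13, 10, 21]), ([629.9, 451.0], [628, 447, 5, 9, 21])]
```

View pics/wrist1.png

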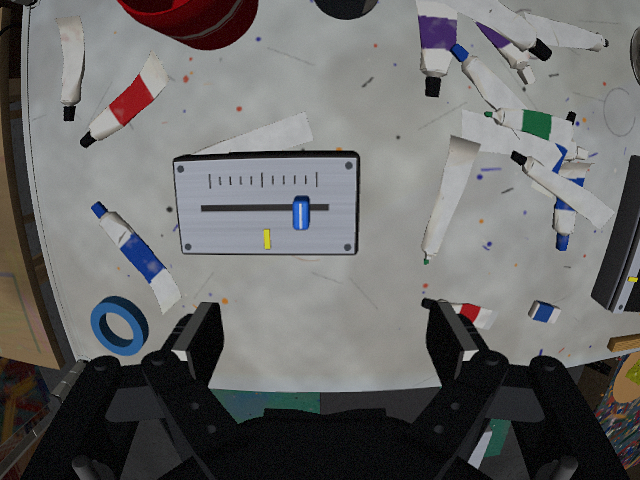

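The wrist view shows the dimmer box clearly: mark at (267,238), fader at (301,212), slot (201,208) to (329,207), screws at its corners, nothing in the way.

```bash
python3 - <<'E'
from h import *
d=pickle.load(open("c1.pkl","rb"));w=d["wrist"];s=d["side"]
p=lambda u,z:onz(w,u,z,True)
S=[p(u,.04) for u in((181,166),(348,166),(187,247),(348,247),(201,208),(329,207))];print(np.round(S,4))
for a,b in((0,1),(2,3),(4,5)): v=S[a]-S[b];print("yaw",np.arctan2(-v[0],v[1]))
print("mark",p((266.6,238.3),.043))
for b,k in(((285,165,335,240),Y),((285,180,335,240),BL)): print(blobs(s["pixels"],*k,box=b,amin=3)[0])
print("mark tri",tri(ray(w,(266.6,238.3),True),ray(d["side"],(294.7,199.1))))
hsv=cv2.cvtColor(w["pixels"][190:235,285:318],cv2.COLOR_RGB2HSV)
m=cv2.inRange(hsv,(90,60,110),(120,255,255));n,l,st,cc=cv2.connectedComponentsWithStats(m);print(st[1:]+[285,190,0,0,0],cc[1:]+[285,190])
g=w["pixels"][195:231:3,290:314,0];print(g)
E
```

```text
[[0.5649 0.2402 0.04  ]
 [0.5595 0.0832 0.04  ]
 [0.4836 0.2432 0.04  ]
 [0.4819 0.083  0.04  ]
 [0.5232 0.2234 0.04  ]
 [0.5215 0.1007 0.04  ]]
yaw -0.03448123319334098
yaw -0.010422282317944174
yaw -0.014280877992756277
mark [0.49275099 0.160139   0.043     ]
[([294.5, 199.0], [292, 199, 6, 1, 6])]
[([306.3, 203.6], [302, 199, 9, 10, 63])]
mark tri (array([0.49322624, 0.16005234, 0.03924193]), [np.float64(0.001750766819311445), np.float64(0.0017507668193114997)])
[[297 195  10   1  10]
 [292 201  17  29 383]] [[301.5        195.        ]
 [300.03916449 214.99477807]]
[[148 144 146 147 148 152 119  86  88  89  87  84  83  88  86  86  83 115
  147 150 149 144 146 150]
 [149 145 151 137  71   0  12   6   1   7  16  13   5  13  10   5  11   0
    4  96 135 152 147 150]
 [150 154 136  85  14  19  19  23  25  23  21  22  19  21  21  20  23  12
    0  64 130 156 151 152]
 [ 68  59  36  21  41  39  49  50  45 189 216 155  49  59  60  57  44  30
    8  38  54  62  61  57]
 [ 54  51  43  26  38  52  50  49  35 185 205 152  67  54  52  51  39  27
   14  23  38  50  52  54]
 [ 81  83  64  19  34  41  47  42  38 185 203 150  72  53  52  55  40  26
    6  33  73  86  86  86]
 [146 150 106  16  34  40  45  42  36 185 210 152  69  47  52  52  27  26
   11  27 121 147 143 142]
 [149 154 116  37  32  40  49  45  42 152 195 152  65  47  46  49  31  29
    6  30 124 151 150 152]
 [151 155 113  31  32  40  45  42  38 150 197 151  64  44  45  47  32  30
   12  27 124 155 149 150]
 [148 150 113  32  29  37  43  47  39 148 193 164  93  38  40  46  33  31
    6  65 127 151 144 145]
 [148 151 119  60  34  38  47  40  38 152 193 164  88  32  31  38  30  32
    7 128 150 150 149 146]
 [141 142 144 120  62  32  31  29  23  89 152 128  64  20  30  25  28  52
  121 137 144 142 145 143]]
```

Converted, 0.1 m / 0.6 = 0.1667, 0.05 m / 0.6 = 0.0833.

Call:
hand_motion([
  [0, 0, 0.0833, 0, 0, 0, 1],
  [0, 0.0167, 0.1667, 0, 0, 0, 1],
  [0, 0.0167, 0.1667, 0, 0, 0, 0.6],
  [0, 0.0167, 0.1667, 0, 0, 0, 0.6],
])

```text
time: 2.5
eef_pos: [0.5254, 0.0933, 0.1333]
tcp_rot: [1.0, -0.009, 0.001, -0.0]
contact_force: [0.6, -0.3, 0.4]
opening: 0.61
finger_force: 0.0
```

```bash
python3 - <<'E'
from h import *
from plant import ctrl, cams
d=pickle.load(open("c1.pkl","rb"));w1=d["wrist"]
print(onz(w1,(300.1,215.5),.071,True))
w=cams.read_camera("wrist");pickle.dump(w,open("w2.pkl","wb"));cv2.imwrite("pics/w2.png",w["pixels"][:,:,::-1])
print(blobs(w["pixels"],*Y,box=(150,100,480,400))[0],blobs(w["pixels"],*BL,box=(150,100,480,400))[0],ctrl.get_state()["eef_pos"],w["xyz"])
E
```

```text
[0.5219467  0.12551821 0.071     ]
[([231.9, 284.6], [227, 272, 11, 26, 201])] [([272.6, 254.0], [260, 230, 25, 49, 870])] [0.52607048 0.09357625 0.13415189] [0.60322019 0.09227574 0.27710937]
```

View pics/w2.png

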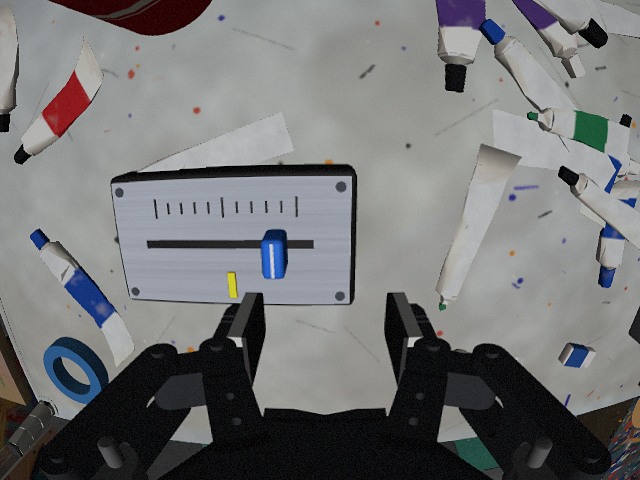

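The lower wrist view has the white line at (271.5,261), the mark at (232,285), and the fingers framing the empty space right of the cap.

```bash
python3 - <<'E'
from h import *
w1=pickle.load(open("c1.pkl","rb"))["wrist"];w=pickle.load(open("w2.pkl","rb"))
hs=w["pixels"][235:285,255:290].astype(int);m=(hs[:,:,0]>120);m[:,:9]=0;m[:,24:]=0
y,x=np.nonzero(m[5:44]);print(x.mean()+255,y.min()+240,y.max()+240)
l=(x.mean()+255,(y.min()+y.max())/2+240)
print(tri(ray(w1,(300.1,215.5),True),ray(w,l,True)),onz(w,l,.071,True))
print("mark",tri(ray(w1,(266.6,238.3),True),ray(w,(231.9,284.6),True)),onz(w,(231.9,284.6),.043,True))
S=[onz(w,u,.04,True) for u in((119,192),(341,187),(135,291),(340,296),(147,244.5),(313.5,244.5))];print(np.round(S,4))
for a,b in((0,1),(2,3),(4,5)): v=S[a]-S[b];print("yaw",np.arctan2(-v[0],v[1]))
E
```

```text
271.5078125 244 278
(array([0.52255653, 0.12530966, 0.07339609]), [np.float64(4.537912096673846e-05), np.float64(4.537912096683796e-05)]) [0.52158005 0.12566131 0.071     ]
mark (array([0.49292874, 0.16001412, 0.04359901]), [np.float64(3.0830798491498434e-05), np.float64(3.083079849146703e-05)]) [0.49262464 0.16016518 0.043     ]
[[0.5627 0.2415 0.04  ]
 [0.56   0.0825 0.04  ]
 [0.4841 0.2429 0.04  ]
 [0.4816 0.0835 0.04  ]
 [0.5225 0.2239 0.04  ]
 [0.5209 0.1013 0.04  ]]
yaw -0.017275385279613132
yaw -0.015501590752886261
yaw -0.012775517151476453
```

Converted, 0.087 m / 0.6 = 0.145, -0.032 m / 0.6 = -0.0533.

Call:
hand_motion([
  [-0.0067, -0.0533, 0.0333, 0, 0, 0, 0.6],
  [-0.0067, -0.0533, 0.1, 0, 0, 0, 0.6],
  [-0.0067, -0.0533, 0.145, 0, 0, 0, 0.6],
  [-0.0067, -0.0533, 0.145, 0, 0, 0, 0.6],
  [-0.0067, -0.0533, 0.145, 0, 0, 0, 0.1],
  [-0.0067, -0.0533, 0.145, 0, 0, 0, 0.1],
  [-0.0067, -0.0533, 0.145, 0, 0, 0, 0.1],
  [-0.0067, -0.0533, 0.145, 0, 0, 0, 0.1],
], clamp_n=30)

```text
time: 3.55
eef_pos: [0.5226, 0.1261, 0.0467]
tcp_rot: [1.0, -0.008, 0.002, -0.0]
contact_force: [-0.6, -0.0, 6.7]
opening: 0.16
finger_force: 32.7
```

Converted, -0.034 m / 0.6 = -0.0567, -0.017 m / 0.6 = -0.0283.

Call:
hand_motion([
  [0, -0.0283, 0, 0, 0, 0, 0.1],
  [0, -0.0567, 0, 0, 0, 0, 0.1],
  [0, -0.0567, 0, 0, 0, 0, 0.1],
  [0, -0.0567, 0, 0, 0, 0, 0.1],
])

```text
time: 4.05
eef_pos: [0.5231, 0.161, 0.0468]
tcp_rot: [1.0, -0.008, 0.002, -0.001]
contact_force: [-0.8, 1.2, 7.0]
opening: 0.156
finger_force: 32.8
```

```bash
python3 - <<'E'
from h import *
from plant import ctrl, cams
w=cams.read_camera("wrist");pickle.dump(w,open("w3.pkl","wb"));cv2.imwrite("pics/w3.png",w["pixels"][:,:,::-1])
p=w["pixels"];print(blobs(p,*Y,box=(100,200,480,478))[0],blobs(p,*BL,box=(200,200,450,478))[0],ctrl.get_state()["eef_pos"])
E
```

```text
[([328.5, 366.4], [323, 361, 12, 12, 141])] [([324.1, 320.1], [307, 282, 36, 79, 2340])] [0.52314679 0.1608952  0.0467431 ]
```

View pics/w3.png

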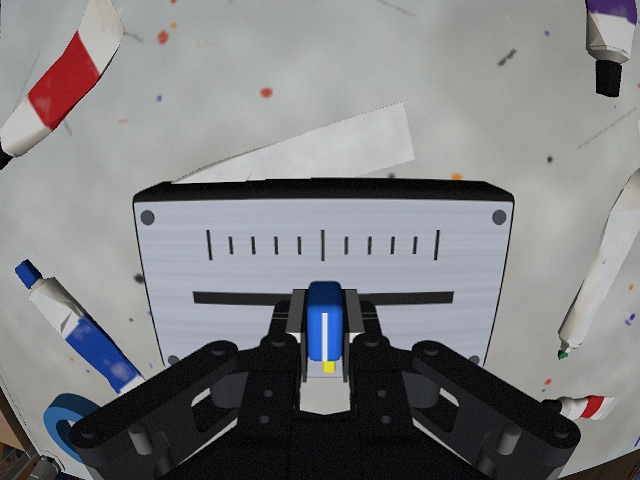

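The cap is in the grip with its white line at about u=324.5, and the visible end of the mark is just below at (328.5,366). I check the exact alignment.

```bash
python3 - <<'E'
from h import *
w=pickle.load(open("w3.pkl","rb"));p=w["pixels"].astype(int)
m=(p[318:355,312:338].min(2)>150);y,x=np.nonzero(m);print(x.mean()+312,y.min()+318,y.max()+318)
ux=x.mean()+312;v=y.mean()+318
L=onz(w,(ux,v),.0715,True);M=onz(w,(328.5,366.4),.043,True);a=np.array([.015,1,0])
print(L,M,(M-L)@a)
T=[onz(w,u,.04,True) for u in((148,218),(499,217))];v=T[0]-T[1];print(np.arctan2(-v[0],v[1]))
E
```

```text
324.0108695652174 318 354
[0.52283092 0.16153422 0.0715    ] [0.48584664 0.16000201 0.043     ] -0.002086971642725922
-0.011950426782796378
```

Converted, -0.08 m / 0.6 = -0.1333, -0.05 m / 0.6 = -0.0833.

Call:
hand_motion([
  [0, 0.0027, 0, 0, 0, 0, 0.1],
  [0, 0.0027, 0, 0, 0, 0, 0.1],
  [0, 0.0027, 0, 0, 0, 0, 0.1],
  [0, 0.0027, 0, 0, 0, 0, 0.6],
  [0, 0.0027, 0, 0, 0, 0, 0.6],
  [0, 0.0027, 0, 0, 0, 0, 0.6],
  [0, 0.0027, -0.0833, 0, 0, 0, 0.6],
  [0, 0.0027, -0.1333, 0, 0, 0, 0.6],
  [0, 0.0027, -0.1333, 0, 0, 0, 0.6],
])

```text
time: 5.22
eef_pos: [0.5234, 0.1587, 0.1273]
tcp_rot: [1.0, -0.008, 0.003, -0.0]
contact_force: [0.4, -0.5, 0.2]
opening: 0.597
finger_force: 0.0
```

```bash
python3 - <<'E'
from h import *
from plant import ctrl, cams
w=cams.read_camera("wrist");pickle.dump(w,open("w4.pkl","wb"));cv2.imwrite("pics/w4.png",w["pixels"][:,:,::-1])
p=w["pixels"];print(blobs(p,*Y,box=(100,180,480,478))[0],blobs(p,*BL,box=(200,180,450,478))[0],ctrl.get_state()["eef_pos"])
b=blobs(p,*BL,box=(200,180,450,478),amin=200)[0][0];x0,y0,wd,ht,_=b[1]
q=p[y0:y0+ht,x0:x0+wd].astype(int);m=q.min(2)>120;m[:5]=0
n,l,s,c=cv2.connectedComponentsWithStats(m.astype(np.uint8));i=1+s[1:,4].argmax();print(s[i],c[i]+[x0,y0])
ye=max(blobs(p,*Y,box=(100,180,480,478))[0],key=lambda t:t[1][4])[0]
L=onz(w,c[i]+[x0,y0],.0715,True);M=onz(w,ye,.043,True);print(L,M)
for yaw in(-.012,-.015,-.017):print((M-L)@[-np.sin(yaw),np.cos(yaw),0])
E
```

```text
[([324.4, 288.8], [320, 279, 9, 21, 169])] [([323.8, 252.5], [312, 228, 25, 51, 936])] [0.52189778 0.15856635 0.12512949]
[ 10  15   5  35 125] [323.744 259.488]
[0.5228521  0.15969006 0.0715    ] [0.49030369 0.15986691 0.043     ]
-0.00021373206974439462
-0.00031137553892832495
-0.0003764696824197983
```

View pics/w4.png

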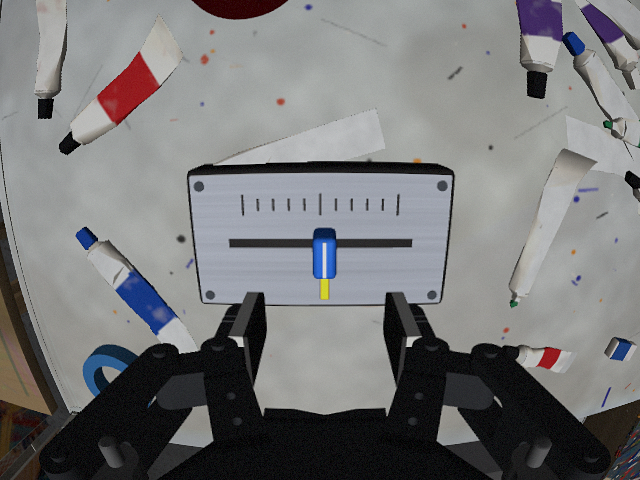

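The cap is on its mark: white line at (324,259), bar at (324,289), about 0.3 mm off. Now on to the shutter.

Converted, 0.519 m / 0.6 = 0.865, -0.095 m / 0.6 = -0.1583, -1.424 rad / 6.2832 = -0.2266.

Call:
hand_motion([
  [0, 0.05, -0.0833, 0, 0, -0.0159, 0.6],
  [-0.0417, 0.865, -0.1583, 0, 0, -0.2266, 0.6],
  [-0.0417, 0.865, -0.1583, 0, 0, -0.2266, 0.6],
  [-0.0417, 0.865, -0.1583, 0, 0, -0.2266, 0.6],
  [-0.0417, 0.865, -0.1583, 0, 0, -0.2266, 0.6],
  [-0.0417, 0.865, -0.1583, 0, 0, -0.2266, 0.6],
  [-0.0417, 0.865, -0.1583, 0, 0, -0.2266, 0.6],
  [-0.0417, 0.865, -0.1583, 0, 0, -0.2266, 0.6],
  [-0.0417, 0.865, -0.1583, 0, 0, -0.2266, 0.6],
  [-0.0417, 0.865, -0.1583, 0, 0, -0.2266, 0.6],
])

```text
time: 6.52
eef_pos: [0.4865, -0.3625, 0.2169]
tcp_rot: [0.763, 0.646, -0.0, -0.002]
contact_force: [-1.3, 0.2, 0.3]
opening: 0.604
finger_force: 0.0
```

Call:
hand_motion([
  [0, 0, 0, 0, 0, 0, 0.6],
  [0, 0, 0, 0, 0, 0, 0.6],
])

```text
time: 6.78
eef_pos: [0.4874, -0.3587, 0.2173]
tcp_rot: [0.762, 0.647, 0.0, -0.002]
contact_force: [-0.3, 0.1, 0.7]
opening: 0.602
finger_force: 0.0
```

```bash
python3 - <<'E'
from h import *
from plant import ctrl, cams
s=ctrl.get_state();print(s["qpos"],R.from_quat(s["tcp_rot"]).as_matrix().round(3))
w=cams.read_camera("wrist");pickle.dump(w,open("w5.pkl","wb"));cv2.imwrite("pics/w5.png",w["pixels"][:,:,::-1])
p=w["pixels"];print(blobs(p,*Y,amin=20)[0],blobs(p,*RD,amin=50)[0])
E
```

```text
[-8.02184963e-01  1.48112552e-01  1.76556076e+00  4.32266787e-04
  1.23170005e+00 -6.39405047e-01] [[ 0.162  0.987 -0.002]
 [ 0.987 -0.162  0.003]
 [ 0.003 -0.003 -1.   ]]
[([99.3, 115.5], [97, 113, 6, 7, 27]), ([250.1, 125.8], [247, 114, 8, 24, 169]), ([159.3, 269.9], [138, 212, 44, 118, 1190])] [([329.4, 207.5], [315, 170, 29, 77, 1923]), ([166.8, 462.0], [155, 456, 24, 13, 130])]
```

View pics/w5.png

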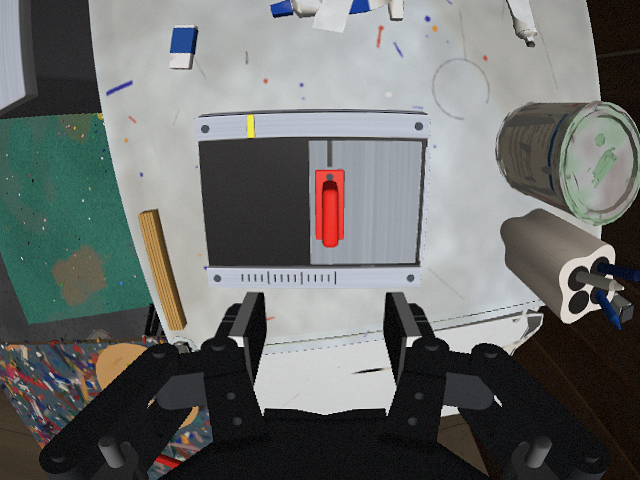

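The wrist view shows the fin top at about (330,180–247), the line on the plate at (330,153), the mark at (250,126), and rail screws at (205,128), (418,126), (217,278) and (411,278).

```bash
cat > m.py <<'E'
from h import *
ex=np.array([np.cos(-.163),np.sin(-.163),0]);ey=np.array([-ex[1],ex[0],0])
E
python3 - <<'E'
from m import *
w=pickle.load(open("w5.pkl","rb"));p=w["pixels"].astype(int)
S=[onz(w,u,.058,True) for u in((205,128),(418,126),(217,278),(411,278))]
for a,b in((0,1),(2,3)): v=S[b]-S[a];print("yaw",np.arctan2(v[1],v[0]))
C=sum(S)/4;print("C",C)
g=p[145:162,322:340].sum(2).mean(0);print(g.round())
print(p[176:250:4,331].tolist());print(p[225,312:350].tolist())
for n,u,z in(("mark",(250.1,125.8),.061),("line",(330,153),.052),("fintop",(330.5,212),.105)):
    P=onz(w,u,z,True);print(n,P,(P-C)@ex,(P-C)@ey)
E
```

```text
yaw -0.159764518881064
yaw -0.15808107136662083
C [ 0.47657382 -0.34806403  0.058     ]
[468. 470. 472. 476. 493. 310. 226. 234. 230. 285. 397. 488. 481. 482.
 480. 485. 486. 490.]
[[72, 82, 92], [90, 57, 58], [84, 11, 1], [86, 5, 6], [224, 44, 36], [235, 60, 52], [234, 55, 45], [235, 59, 49], [235, 58, 47], [236, 61, 53], [236, 62, 53], [235, 58, 49], [236, 57, 50], [234, 49, 42], [234, 51, 42], [236, 53, 44], [235, 50, 41], [232, 47, 41], [154, 169, 178]]
[[152, 158, 165], [151, 158, 164], [146, 155, 164], [123, 123, 128], [222, 46, 40], [238, 63, 54], [236, 65, 56], [236, 63, 52], [237, 62, 55], [222, 53, 45], [147, 29, 24], [160, 24, 19], [215, 40, 29], [227, 46, 40], [231, 48, 39], [234, 49, 40], [236, 56, 47], [235, 55, 47], [235, 54, 48], [235, 54, 45], [235, 57, 45], [235, 57, 45], [233, 53, 46], [224, 43, 33], [224, 40, 33], [166, 26, 16], [164, 39, 31], [220, 56, 45], [237, 67, 56], [237, 65, 57], [237, 65, 55], [231, 24, 15], [165, 155, 163], [148, 159, 164], [154, 162, 166], [154, 161, 169], [156, 161, 168], [151, 156, 163]]
mark [ 0.438875   -0.27385249  0.061     ] -0.04924210520501505 0.0671101268320436
line [ 0.49868425 -0.30795145  0.052     ] 0.015307920068053593 0.04316894270925026
fintop [ 0.49257417 -0.34471992  0.105     ] 0.015245583249150475 0.005896309801508325
```

Call:
hand_motion([
  [0, 0.0083, 0.0667, 0, 0, 0, 0.6],
  [0, 0.0083, 0.1167, 0, 0, 0, 0.6],
  [0, 0.0083, 0.1167, 0, 0, 0, 0.6],
])

```text
time: 7.2
eef_pos: [0.4915, -0.3576, 0.1458]
tcp_rot: [0.762, 0.648, -0.0, -0.004]
contact_force: [-1.0, 0.5, 0.1]
opening: 0.6
finger_force: 0.0
```

```bash
python3 - <<'E'
from h import *
from plant import ctrl, cams
w=cams.read_camera("wrist");pickle.dump(w,open("w6.pkl","wb"));cv2.imwrite("pics/w6.png",w["pixels"][:,:,::-1])
p=w["pixels"];print(ctrl.get_state()["eef_pos"],blobs(p,*Y,amin=20)[0],blobs(p,*RD,amin=50)[0])
E
```

```text
[ 0.49259196 -0.35896141  0.14821122] [([222.4, 131.5], [218, 117, 10, 30, 267]), ([124.2, 292.9], [101, 235, 49, 120, 1283]), ([69.5, 412.7], [68, 405, 4, 16, 21])] [([324.9, 237.6], [306, 188, 38, 105, 3305])]
```

View pics/w6.png

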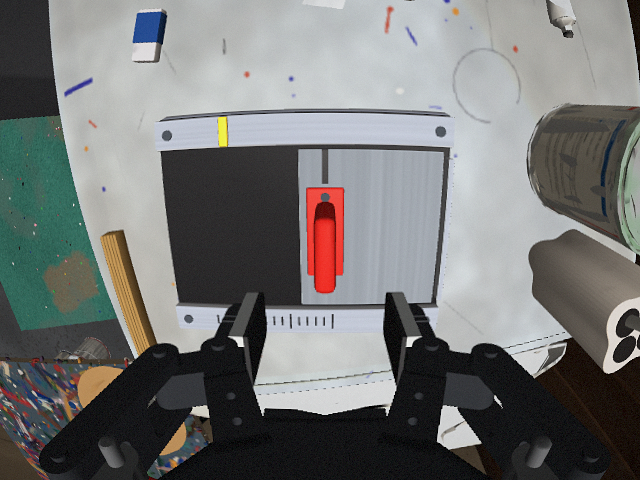

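The lower view has the fin top at (325,217–292), the mark at (222,131.5), the plate line at u=324.5, and clear space round the fin.

```bash
python3 - <<'E'
from m import *
w5=pickle.load(open("w5.pkl","rb"));w=pickle.load(open("w6.pkl","rb"))
C=np.array([.4766,-.3481,0])
for n,a,b in(("mark",(250.1,125.8),(222.4,131.5)),("finend",(331,246.5),(325.5,292.5)),("line",(330,165),(324.5,184))):
    P,e=tri(ray(w5,a,True),ray(w,b,True));print(n,P,e,(P-C)@ex,(P-C)@ey)
for n,u,z in(("mark",(222.4,131.5),.061),("line",(324.5,165),.052),("fintop",(325,254),.105),("finend",(325.5,292.5),.105)):
    P=onz(w,u,z,True);print(n,P,(P-C)@ex,(P-C)@ey)
E
```

```text
mark [ 0.43864469 -0.27396386  0.0598836 ] [np.float64(0.00013725104795292924), np.float64(0.00013725104795277472)] -0.049482957922848986 0.0669941046508458
finend [ 0.48881192 -0.37045317  0.10482096] [np.float64(4.7734690688961056e-05), np.float64(4.7734690689010726e-05)] 0.0156774994913771 -0.02007513511259526
line [ 0.49738157 -0.31328336  0.09042102] [np.float64(2.9629606896589208e-05), np.float64(2.9629606896614547e-05)] 0.01485609133262365 0.03772756102089133
mark [ 0.43895916 -0.27412989  0.061     ] -0.049145714181547256 0.06688130699930459
line [ 0.49802629 -0.30742713  0.052     ] 0.0145419235177292 0.04361078223931713
fintop [ 0.49213297 -0.34784223  0.105     ] 0.015285247763044173 0.0027750319383819644
finend [ 0.48878133 -0.37035083  0.105     ] 0.01563071583812208 -0.019979116023615823
```

Converted, 0.077 m / 0.6 = 0.1283, 0.06 m / 0.6 = 0.1.

Call:
hand_motion([
  [0.0133, -0.0033, 0.05, 0, 0, 0, 0.6],
  [0.0133, -0.0033, 0.1, 0, 0, 0, 0.6],
  [0.0133, -0.0033, 0.1283, 0, 0, 0, 0.6],
  [0.0133, -0.0033, 0.1283, 0, 0, 0, 0.6],
  [0.0133, -0.0033, 0.1283, 0, 0, 0, 0],
  [0.0133, -0.0033, 0.1283, 0, 0, 0, 0],
  [0.0133, -0.0033, 0.1283, 0, 0, 0, 0],
  [0.0133, -0.0033, 0.1283, 0, 0, 0, 0],
], clamp_n=70)

```text
time: 8.25
eef_pos: [0.492, -0.3532, 0.0741]
tcp_rot: [0.762, 0.648, -0.001, 0.0]
contact_force: [-4.0, 0.7, 5.3]
opening: 0.132
finger_force: 69.6
```

Gripped. Pull 64 mm along tool −y and check.

Converted, -0.064 m / 0.6 = -0.1067, -0.055 m / 0.6 = -0.0917.

Call:
hand_motion([
  [0, -0.0333, 0, 0, 0, 0, 0],
  [0, -0.0667, 0, 0, 0, 0, 0],
  [0, -0.0917, 0, 0, 0, 0, 0],
  [0, -0.1067, 0, 0, 0, 0, 0],
  [0, -0.1067, 0, 0, 0, 0, 0],
  [0, -0.1067, 0, 0, 0, 0, 0],
])

```text
time: 9.0
eef_pos: [0.4321, -0.3438, 0.0742]
tcp_rot: [0.762, 0.647, 0.001, 0.004]
contact_force: [8.7, -1.2, -2.1]
opening: 0.129
finger_force: 70.1
```

```bash
python3 - <<'E'
from h import *
from plant import ctrl, cams
w=cams.read_camera("wrist");pickle.dump(w,open("w7.pkl","wb"));cv2.imwrite("pics/w7.png",w["pixels"][:,:,::-1])
p=w["pixels"];print(ctrl.get_state()["eef_pos"],blobs(p,*Y,amin=20)[0],blobs(p,*RD,amin=50)[0])
E
```

```text
[ 0.43211431 -0.34373998  0.0741711 ] [([316.5, 141.9], [310, 120, 14, 45, 625]), ([140.9, 323.5], [115, 274, 53, 104, 1496]), ([88.1, 404.5], [85, 403, 7, 4, 20])] [([323.6, 250.5], [298, 225, 53, 64, 1954]), ([325.0, 329.0], [309, 268, 33, 116, 3080])]
```

View pics/w7.png

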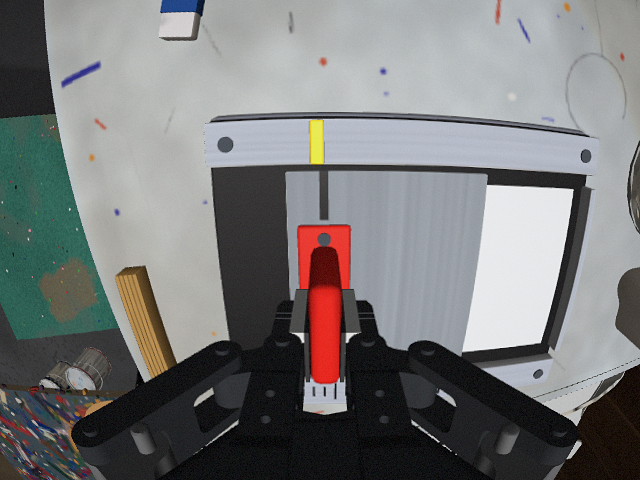

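The shutter is open and held: plate line at u≈324, mark at (316.5,142), so a few mm short.

```bash
cat > al.py <<'E'
from m import *
def chk(w):
    p=w["pixels"];g=p[176:216,312:338].astype(float).sum(2).mean(0);wt=np.clip(np.median(g)-40-g,0,None)
    lu=312+(wt*np.arange(26)).sum()/wt.sum()
    mk=max([b for b in blobs(p,*Y,box=(280,90,360,190))[0]],key=lambda b:b[1][4])[0]
    L=onz(w,(lu,196),.052,True);M=onz(w,mk,.061,True);
    S=[onz(w,u,.058,True) for u in((225,145),(586,156))];v=S[1]-S[0]
    print(lu,mk,"yaw",np.arctan2(v[1],v[0]))
    for y in(-.159,-.163,-.167):print(y,(M-L)@[np.cos(y),np.sin(y),0])
    T=onz(w,(325,360),.105,True);print("fintop",(M-T)@ex)
E
python3 - <<'E'
from al import *
chk(pickle.load(open("w7.pkl","rb")))
E
```

```text
323.43952629132104 [316.5, 141.9] yaw -0.15560843568544946
-0.159 -0.0028400363305640503
-0.163 -0.0029407209017854375
-0.167 -0.003041358421535132
fintop -0.0032306422074177992
```

Converted, -0.0031 m / 0.6 = -0.0052.

Call:
hand_motion([
  [0, -0.0052, 0, 0, 0, 0, 0],
  [0, -0.0052, 0, 0, 0, 0, 0],
  [0, -0.0052, 0, 0, 0, 0, 0],
  [0, -0.0052, 0, 0, 0, 0, 0],
])

```text
time: 9.55
eef_pos: [0.4292, -0.3433, 0.0742]
tcp_rot: [0.762, 0.647, 0.001, 0.005]
contact_force: [9.7, -1.5, -2.2]
opening: 0.131
finger_force: 70.2
```

```bash
python3 - <<'E'
from al import *
from plant import ctrl, cams
w=cams.read_camera("wrist");pickle.dump(w,open("w8.pkl","wb"));chk(w);print(ctrl.get_state()["eef_pos"])
E
```

```text
323.44848866343295 [323.5, 141.9] yaw -0.15546055554296412
-0.159 7.197919260414023e-05
-0.163 -2.8660491437750547e-05
-0.167 -0.00012929971691239028
fintop -0.00031137773927637167
[ 0.42923342 -0.34327455  0.07416947]
```

Converted, -0.0001 m / 0.6 = -0.0002.

Call:
hand_motion([
  [0, -0.0002, 0, 0, 0, 0, 0],
  [0, -0.0002, 0, 0, 0, 0, 0],
  [0, -0.0002, 0, 0, 0, 0, 0],
  [0, -0.0002, 0, 0, 0, 0, 0],
])

```text
time: 10.1
eef_pos: [0.4292, -0.3433, 0.0742]
tcp_rot: [0.762, 0.647, 0.001, 0.005]
contact_force: [9.5, -2.5, -1.3]
opening: 0.13
finger_force: 70.2
```

```bash
python3 - <<'E'
from al import *
from plant import ctrl, cams
chk(cams.read_camera("wrist"));print(ctrl.sign_off())
E
```

```text
323.4537693219418 [323.5, 141.9] yaw -0.15545443290101701
-0.159 6.935404743844731e-05
-0.163 -3.128576380276974e-05
-0.167 -0.00013192507447243277
fintop -0.0003115776766915563
the job is handed in; nothing more can be done
None
```

Handed in at about 10 s: I set the fader on its mark first, measured about 0.3 mm off, then pulled the shutter to its mark, also within about 0.3 mm, and the gripper is still holding it there.

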